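Load the tube rack through the spring gate

ROBOT

A 6-joint arm with a two-finger parallel gripper is mounted at the origin on the work surface. World frame = base frame: x ahead of the robot, y to its left, z up, the work surface at z = 0. Lengths are in mm, angles in rad, forces in N, time in s.
With the tool pointing down it reaches from about 375 to 750 mm from the base axis. Payload 9 kg.
Tool frame: the origin (TCP) lies midway between the tips of the shut fingers; the grasp point (between the pads) lies 19 mm behind it; z points along the fingers, y is the line along which they close (so a half turn about z gives the same grasp; the last joint's range is limited). The gripper opens to 85 mm and grips with 20 to 120 N. Pads are 22 mm wide; open, the fingers measure 114 mm over their backs; the gripper's body (76 mm by 85 mm) begins 54 mm behind the grasp point. The pads swing forward as they close: fully open they stand 13 mm farther back than shut.
Start: joints at [1.043, 0.104, 0.097, 1.564, 0, 1.353], TCP at [182.925, 571.467, 231.331] pointing down, gripper open.
Joint ranges: [-2.99, 2.99], [-0.84, 1.86], [-1.1, 1.16], [-1.84, 2.11], [-1.51, 1.56], [-3.14, 3.14]. Speed limits (rad/s): [2.22, 2.22, 2.57, 3.14, 3.14, 3.14].

INTERFACE

Orientations are given as a unit quaternion [w, x, y, z].
In Python, from bench import manip, vision gives the robot as it stands.
- The arm moves only by the tool carry_out, never from a script. Its argument "series" is a list of rows, each an object of numbers: "x", "y", "z": the shift along the tool's x, y, z in mm; "yaw": the turn about the tool's z in degrees. A call has 1 to 10 rows; each row is the pose to reach, as a shift and turn from the pose commanded when the call began, along the tool's axes at that moment; what a row does not reach only later rows make up. A row lasts 1/12 s, in which the tool goes at most 41.7 mm and 7.16 degrees, less where a joint would pass 70% of its speed; a pose out of reach is approached as far as the arm can. A call with a gripper value outside its range is refused whole. "grip" is the opening, from 0 (shut) to 1 (fully open), set as the call begins (left out, the last holds). The fingers move at their own pace and stop on an object; "grip_force" is the grip in N (left out, the last holds). Time passes only in rows, so rows that repeat a pose let the fingers close. It gives the time, the measured TCP pose, the force, the opening and the grip force at its end, in the units of the state.
- manip.observe(): the state, without advancing time (a new reading comes with each control period).
- vision.capture(name): name is "scene" or "top" or "wrist"; returns (picture, depth): 480x640x3 uint8, red, green, blue; 480x640 float32, mm along the optical axis (not along the pixel's ray), 0 where there is no reading.
- vision.camera_model(name): a dict with "K" (3x3 intrinsics, pixels), "eye" and "orientation" of the camera in the world; the wrist camera has in their place "mount" (4x4, takes a point from camera to tool coordinates, whose origin is the TCP and whose axes are the flange's). Camera axes: x right, y down, z forward; pixel columns grow to the right and rows downward; lengths in mm; the calibration is good to about 2 mm. The wrist camera is an equidistant fisheye: a pixel r from the principal point sees the ray r / f radians off the axis. A picture is of the moment at which its call begins: read the wrist's pose just before it. camera_model takes no time and is no camera call.
- manip.hand_in(): hands the job in; it is judged then, once.
The state is a dict: "clock": time; "joint_pos": joint angles; "dq": joint speeds; "effort": joint torques, N m; "tool_pos": TCP position; "orientation": TCP orientation; "contact_force": force on the tool from outside, world axes, zero at the start; "torque": the same for the moment, N m; "grip_width": finger opening in mm; "finger_force": force on a finger pad.
Only numpy, scipy, OpenCV 4.12 (cv2) and the standard library are available. Lean on these libraries where they do the work, as an engineer would, in place of code of your own. Each camera call takes 0.05 s, during which the arm holds its last target. There are 200 camera calls.

TASK

Load the sample changer: with one fingertip press the blue treadle beside the chute down and keep it down so that the orange gate stays wide open, and with the other fingertip push the tube rack by its yellow upright plate along the chute, past the gate, until it is fully home against the black end stop. Only then let the treadle up so that the gate closes behind the tubes, over the rack's low tail. The gate must never touch the rack; do not lift the rack, and leave the other things on the bench where they stand.

Things in the scene. Friction and masses are not known exactly. Their poses are not given: they have to be found in the camera images.
- chute: Fixed straight chute: floor top 5 mm above the table from x = -250 mm, two white walls 5 mm thick, 26 mm high, inner faces at y = -31 and +31 mm, from x = -201 to +104 mm. Origin: on the table, on the centre line under the gate; +x is the pushing direction, z up. Treadle and gate shaft are on its -y side. Beyond the end stop a white box 150 x 210 x 150 mm high.
- end_stop (a point): Middle of the face of the black end stop across the chute, 96 mm past the gate (chute x = +96, y = 0 mm), 20 mm above the table. The stop is 40 mm high.
- shaft (a point): Point on the gate's hinge axis over chute x = 0: chute y = -45 mm, 48 mm above the table. A steel shaft of radius 4 mm runs along this axis, parallel to chute x, from x = -247 to +8 mm, on two posts 8 x 16 mm, 56 mm high, at x = -252 and +14 mm.
- rack: Loose white tube rack, 0.25 to 0.5 kg, in the chute with 2 mm play each side, front 20 to 60 mm short of the gate. Origin: centre of the underside of the main body; +x forwards. Main body 84 (x) x 58 x 40 mm, capped tubes to 54 mm. A tail 30 mm wide, 16 mm high runs back to the yellow push plate. Home: origin at chute x = +54 mm; tail and plate then stay before the gate.
- push_face (a point): Centre line of the rear face of the rack's yellow upright push plate, 45 mm above the rack's underside; at rack x = -106 mm. The plate is 6 mm thick, 50 mm wide and 60 mm high (top 65 mm above the table). Push here towards +x, anywhere on the face.
- gate (a joint): Opening angle of the gate (rad): 0 closed, 1.0 at its stop, wide open. A spring closes it; 2 to 4 N down on the treadle open it fully. The rack passes clear of it above about 0.65.
- gate_tip (a point): Free end of the orange gate arm, a bar 18 mm high, 6 mm thick, 62 mm from the hinge axis to this point, turning with joint gate over chute x = 0. Closed, it reaches along chute +y to y = +17 mm, lower edge 40 mm above the table, so the tail fits beneath but not the main body. Opening swings its free end up, to about 105 mm above the table.
- press_line (a point): Point on the top of the blue treadle, midway along it (chute x = -147 mm), 11 mm from its outer edge. The treadle is a plate 195 mm long (chute x = -245 to -50 mm), 42 mm wide, turning with joint gate. Closed it slopes up outwards at 0.75 rad, outer edge at chute y = -85 mm, 73 mm above the table. A fingertip may press and slide anywhere along it.
- treadle_end (a point): Point on the treadle's top at its end nearest the gate (chute x = -50 mm), 22 mm from its outer edge. At the stop the top is 32 mm above the table at y = -70, sloping down outwards at 0.25 rad. Good places: one fingertip at chute y = -68 to -86 mm on the treadle, the other in the chute at y = -20 to 0 mm, straddling wall and shaft. With the treadle at its stop both tips are about 30 mm above the table: over wall and tail, well below the top of the push plate.
- holder_green: Bystander, leave alone: white round tube holder 46 mm wide and high, blue and yellow band, a thin glass tube standing in it with a green cap, 116 mm high in all. Origin: centre of its underside.
- holder_blue: Bystander, leave alone: white round tube holder 46 mm wide and high, blue and yellow band, a thin glass tube standing in it with a blue cap, 116 mm high in all. Origin: centre of its underside.
- holder_red: Bystander, leave alone: white round tube holder 46 mm wide and high, blue and yellow band, a thin glass tube standing in it with a red cap, 116 mm high in all. Origin: centre of its underside.
- jar: Bystander, leave alone: small jar, 52 mm wide, 60 mm high, blue cap. Origin: centre of its underside.
- beaker: Bystander, leave alone: clear beaker, 60 mm wide, 70 mm high. Origin: centre of its underside.
- bottle: Bystander, leave alone: amber bottle, 60 mm wide, 130 mm high. Origin: centre of its underside.
- tray: Bystander, leave alone: grey open tray 120 x 80 x 35 mm. Origin: centre of its underside.

How it is judged (in metres and radians):
On the way, in this order (a step that is already met when the one before it is completed fails the run):
1. the gate is held wide open (beyond 0.65 rad) by a finger on the treadle while the rack is still in front of it (value of joint gate above 0.65 rad and contact force between the fingers and gate above 0.3 N and x of rack in the frame of chute below -0.045 m), for 0.2 s.
2. the rack is home (within 4 mm of the end stop) while a finger still holds the gate open (value of joint gate above 0.65 rad and contact force between the fingers and gate above 0.3 N and x of rack in the frame of chute above 0.05 m), for 0.2 s.
At the end, for the whole second after the job is handed in: The rack stands flat on the chute floor at rest, its front within 4 mm of the end stop, and the gate is closed behind its main body (below 0.06 rad) (x of rack in the frame of chute above 0.05 m and value of joint gate below 0.06 rad and angle between rack's own z axis and vertical below 0.06 rad and z of rack in the frame of chute below 0.009 m and linear speed of rack below 0.01 m/s); the robot touches nothing.
It fails at once if the gate touches the rack (more than 0.5 N) (contact force between gate and rack above 0.5 N).
It fails at once if the rack is lifted more than 10 mm or tipped (z of rack in the frame of chute above 0.015 m or angle between rack's own z axis and vertical above 0.15 rad).
It fails at once if another thing on the bench is moved more than 20 mm (distance of any of holder_green, holder_blue, holder_red, jar, beaker, bottle, tray from where it was at the start of the episode above 0.02 m).
It also fails if it takes over 38 s, if anything falls off the work surface, if the arm or the gripper's body presses on something with over 40 N, if the wrist force passes 120 N, or if a joint passes its speed limit or range.

## Working session

There is one attempt and no reset: what is moved stays moved. The work goes in short steps, Python scripts to look and compute and a tool call to move; the robot and the scene stay as the last step left them, time stands still between calls to the robot, and variables do not carry over. Pictures are saved under pics/ and viewed, at most 10 in all, crops included, and the job is handed in when it is done.

Besides the shell and the picture viewer there is one more tool, called after "Emit:" as name([rows], argument=value, ...), one row to a line, values as JSON. carry_out: Moves the arm, as the interface text tells. Its arguments: {"type":"object","properties":{"series":{"type":"array"},"grip":{"type":"number"},"grip_force":{"type":"number"}},"required":["series"]}

```bash
mkdir -p pics; cat > h.py <<'E'
import numpy as np, cv2
from bench import manip, vision
from scipy.spatial.transform import Rotation as R
def cam(n):
    m=vision.camera_model(n); return np.array(m["K"]),np.array(m["eye"]),m["orientation"]
def rot(o):
    o=np.array(o,float)
    return o if o.shape==(3,3) else R.from_quat(o[[1,2,3,0]]).as_matrix()
def points(n,d):
    K,e,o=cam(n); v,u=np.mgrid[:480,:640]
    p=np.stack([(u-K[0,2])/K[0,0]*d,(v-K[1,2])/K[1,1]*d,d],-1)
    return p@rot(o).T+e
E
python3 - <<'E'
from h import *
for n in("scene","top"):
    p,d=vision.capture(n); cv2.imwrite(f"pics/{n}0.png",p[:,:,::-1]); np.savez(n+"0.npz",p=p,d=d); print(n,cam(n),(d>0).mean())
print(manip.observe())
E
```

```text
scene (array([[618.76899406,   0.        , 313.34469874],
       [  0.        , 618.76899406, 234.31739738],
       [  0.        ,   0.        ,   1.        ]]), array([1156.07751549, -762.72926459, 1104.28490643]), array([-0.31703026,  0.87439087,  0.34764584, -0.11863723])) 0.9960904947916667
top (array([[437.83197532,   0.        , 314.80475276],
       [  0.        , 437.83197532, 233.8690503 ],
       [  0.        ,   0.        ,   1.        ]]), array([ 493.70159443, -107.7924719 ,  984.57742961]), array([-0.04150275,  0.71398169, -0.69804425,  0.03524065])) 0.9961393229166666
{'clock': 0.1, 'joint_pos': array([ 1.04331484e+00,  1.04633015e-01,  9.65711215e-02,  1.56391248e+00,
       -2.45584398e-06,  1.35310338e+00]), 'dq': array([ 0.00102928, -0.00189875,  0.00411924,  0.00065504, -0.00301452,
       -0.00121502]), 'effort': array([ 6.30000126e-03, -5.58208859e+01,  5.04717922e+01,  1.31237021e-02,
       -2.86717623e-04, -1.02521912e-05]), 'tool_pos': array([182.75036459, 571.182556  , 230.6171928 ]), 'orientation': array([-2.13275784e-04,  1.54275612e-01,  9.88027676e-01, -5.49055214e-04]), 'contact_force': array([ 0.6191043 , -0.1071049 ,  0.33689172]), 'torque': array([ 0.01856188,  0.01851399, -0.01137033]), 'finger_force': 0.0, 'grip_width': 85.69836830396908}
```

View pics/top0.png

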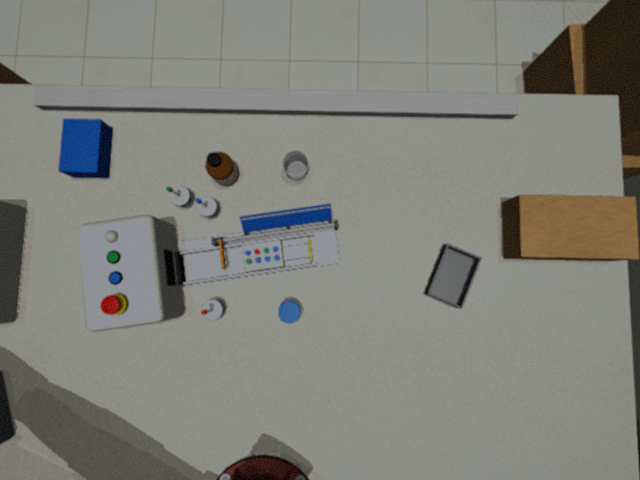

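View pics/scene0.png

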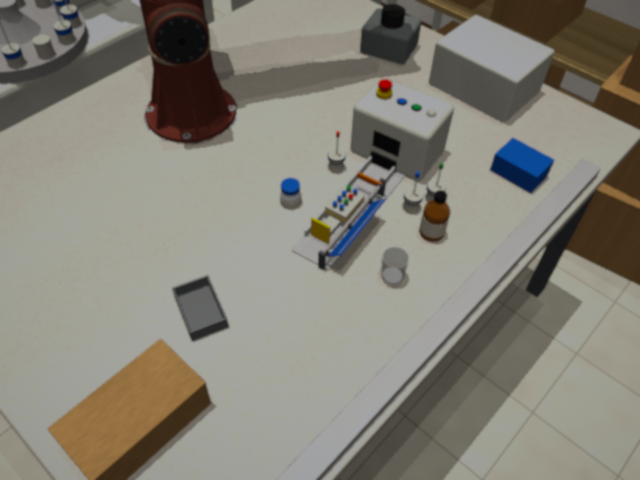

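The top view shows the chute running towards image left (world +y). The black end stop is at about (175,268), the orange gate at (222,254), the blue treadle at (241-331, 206-234) on the far side, and the yellow plate at (311,248). The red holder is at (213,309) and the jar at (290,311), both near the chute. The scene view agrees.

```bash
python3 - <<'E'
from h import *
for n,win in(("top",(170,350,195,295)),("scene",(290,400,140,270))):
    z=np.load(n+"0.npz"); p,d=z["p"],z["d"]; P=points(n,d)
    hsv=cv2.cvtColor(p,cv2.COLOR_RGB2HSV); H,S,V=[hsv[...,i].astype(int) for i in range(3)]
    w=np.zeros(H.shape,bool); w[win[2]:win[3],win[0]:win[1]]=1
    m={"blue":w&(H>105)&(H<128)&(S>150)&(V>50),"yel":w&(H>22)&(H<35)&(S>130),"org":w&(H>5)&(H<18)&(S>150),"blk":w&(V<50)&(d>0)}
    for k,v in m.items():
        if n=="scene" and k=="blk": continue
        nl,l,st,c=cv2.connectedComponentsWithStats(v.astype(np.uint8))
        for i in range(1,nl):
            if st[i,4]<25: continue
            q=P[l==i]; cen=np.median(q,0); q=q[np.linalg.norm(q-cen,axis=1)<150]
            e=np.linalg.svd((q-q.mean(0)),full_matrices=False)[2]
            print(n,k,st[i],"mean",q.mean(0).round(1),"z",np.percentile(q[:,2],[3,97]).round(),"dir",e[0].round(3),"yaw",np.degrees(np.arctan2(e[0][1],e[0][0])).round(2))
            if k=="blue" :
                t=(q-q.mean(0))@e.T; print("  ext",t.min(0).round(1),t.max(0).round(1),"n",e[2].round(3),e[1].round(3))
                r=cv2.minAreaRect(np.argwhere(l==i)[:,::-1].astype(np.float32)); print("  box",cv2.boxPoints(r).round(1).tolist())
E
```

```text
top blue [242 208  89  25 993] mean [624.2 -36.6  54. ] z [44. 64.] dir [-0.166  0.986 -0.003] yaw 99.57
  ext [-95.6 -39.2 -28.5] [95.4 15.5  4.5] n [-0.697 -0.115  0.707] [0.697 0.12  0.707]
  box [[241.5, 220.5], [329.70001220703125, 207.6999969482422], [331.3999938964844, 219.8000030517578], [243.1999969482422, 232.5]]
top yel [308 237   4  23  38] mean [564.3 -88.1  64.6] z [61. 68.] dir [-0.988 -0.152  0.005] yaw -171.24
top org [218 239   6  20  42] mean [560.  101.3  54.5] z [46. 59.] dir [-0.97  -0.215  0.115] yaw -167.52
top blk [170 250  15  37 430] mean [514.  196.9  45.7] z [14. 81.] dir [-0.877 -0.083  0.472] yaw -174.63
scene blue [290 179   9  16 119] mean [441.5 -47.3  57.9] z [51. 62.] dir [ 0.681 -0.728 -0.082] yaw -46.92
  ext [-23.1 -10.7 -10.2] [20.6  8.7  5.7] n [ 0.052 -0.064  0.997] [-0.731 -0.683 -0.006]
  box [[290.0, 179.0], [298.0, 179.0], [298.0, 194.0], [290.0, 194.0]]
scene blue [329 201  51  55 411] mean [629.5 -47.2  55.7] z [44. 72.] dir [ 0.191 -0.981  0.024] yaw -78.98
  ext [-102.7  -22.8   -3.9] [88.5 27.   3.3] n [-0.676 -0.114  0.728] [0.712 0.155 0.685]
  box [[328.29998779296875, 254.5], [374.8999938964844, 197.60000610351562], [382.0, 203.5], [335.5, 260.29998779296875]]
scene yel [311 218  19  24 286] mean [567.  -91.2  40.9] z [12. 65.] dir [0.105 0.01  0.994] yaw 5.24
scene org [358 172  24  13  94] mean [548.6  97.2  52.2] z [44. 59.] dir [0.99  0.096 0.101] yaw 5.55
```

Emit:
carry_out([
  {"x": -30, "y": -25, "yaw": 6},
  {"x": -61, "y": -51, "yaw": 12},
  {"x": -93, "y": -77, "yaw": 18},
  {"x": -124, "y": -103, "yaw": 24},
  {"x": -155, "y": -129, "yaw": 30},
  {"x": -186, "y": -154, "yaw": 36},
  {"x": -217, "y": -180, "yaw": 42},
  {"x": -248, "y": -206, "yaw": 48},
  {"x": -279, "y": -231, "yaw": 54},
  {"x": -310, "y": -257, "yaw": 60},
], grip=0.7)

```text
invalid input
```

Emit:
carry_out([
  {"x": -30, "y": -25, "z": 0, "yaw": 6},
  {"x": -61, "y": -51, "z": 0, "yaw": 12},
  {"x": -93, "y": -77, "z": 0, "yaw": 18},
  {"x": -124, "y": -103, "z": 0, "yaw": 24},
  {"x": -155, "y": -129, "z": 0, "yaw": 30},
  {"x": -186, "y": -154, "z": 0, "yaw": 36},
  {"x": -217, "y": -180, "z": 0, "yaw": 42},
  {"x": -248, "y": -206, "z": 0, "yaw": 48},
  {"x": -279, "y": -231, "z": 0, "yaw": 54},
  {"x": -310, "y": -257, "z": 0, "yaw": 60},
], grip=0.7)

```text
clock: 0.93
tool_pos: [400.3, 230.4, 231.2]
orientation: [-0.0, 0.63, 0.777, 0.0]
contact_force: [1.1, 0.2, -0.0]
grip_width: 59.6
finger_force: 0.0
```

Emit:
carry_out([
  {"x": -37, "y": 14, "z": 0, "yaw": 0.5},
  {"x": -75, "y": 28, "z": 0, "yaw": 1},
  {"x": -113, "y": 42, "z": 0, "yaw": 1.5},
  {"x": -151, "y": 56, "z": 0, "yaw": 2},
  {"x": -189, "y": 70, "z": 0, "yaw": 3},
  {"x": -227, "y": 84, "z": 0, "yaw": 3},
  {"x": -265, "y": 98, "z": 0, "yaw": 3},
  {"x": -303, "y": 112, "z": 0, "yaw": 3},
  {"x": -341, "y": 126, "z": 0, "yaw": 3},
  {"x": -377, "y": 139, "z": 0, "yaw": 3},
])

```text
clock: 1.77
tool_pos: [616.3, -108.9, 230.6]
orientation: [-0.0, 0.648, 0.762, -0.0]
contact_force: [0.8, -0.6, 1.1]
grip_width: 59.9
finger_force: 0.0
```

Emit:
carry_out([
  {"x": 0, "y": 0, "z": 35, "yaw": 0},
  {"x": 0, "y": 0, "z": 70, "yaw": 0},
  {"x": 0, "y": 0, "z": 100, "yaw": 0},
  {"x": 0, "y": 0, "z": 100, "yaw": 0},
  {"x": 0, "y": 0, "z": 100, "yaw": 0},
])

```text
clock: 2.18
tool_pos: [614.2, -106.2, 129.8]
orientation: [-0.002, 0.648, 0.762, -0.001]
contact_force: [0.0, 0.2, 0.7]
grip_width: 60.1
finger_force: 0.0
```

```bash
python3 - <<'E'
from h import *
s=manip.observe(); print({k:np.round(s[k],3) for k in("clock","tool_pos","orientation","grip_width","contact_force")})
m=vision.camera_model("wrist"); print(np.round(m["K"],1),np.round(m["mount"],2))
p,d=vision.capture("wrist"); np.savez("w1.npz",p=p,d=d); cv2.imwrite("pics/w1.png",p[:,:,::-1])
E
```

```text
{'clock': np.float64(2.183), 'tool_pos': array([ 614.239, -106.171,  129.844]), 'orientation': array([-0.002,  0.648,  0.762, -0.001]), 'grip_width': np.float64(60.111), 'contact_force': array([0.033, 0.224, 0.717])}
[[371.6   0.  316.2]
 [  0.  371.6 241.2]
 [  0.    0.    1. ]] [[   0.     -0.95   -0.31   79.09]
 [   1.     -0.      0.      0.31]
 [  -0.     -0.31    0.95 -142.04]
 [   0.      0.      0.      1.  ]]
```

View pics/w1.png

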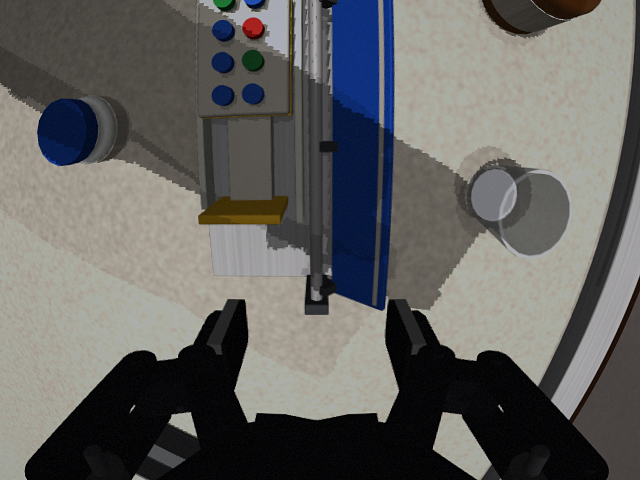

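The wrist view shows the rack's yellow plate at (199-288, 197-223), the shaft down the middle at u≈318 with its rear post at (316,295), and the treadle at u 333-392. The fingertips at (235,310) and (397,310) straddle the shaft.

```bash
cat >> h.py <<'E'
def wpoints(d,s):
    m=vision.camera_model("wrist"); K=np.array(m["K"]); M=np.array(m["mount"])
    v,u=np.mgrid[:480,:640]; a=(u-K[0,2])/K[0,0]; b=(v-K[1,2])/K[1,1]; r=np.hypot(a,b)+1e-9
    f=np.tan(np.minimum(r,1.4))/r
    c=np.stack([a*f*d,b*f*d,d],-1)
    t=c@M[:3,:3].T+M[:3,3]
    return t@rot(s["orientation"]).T+s["tool_pos"]
E
python3 - <<'E'
from h import *
s=manip.observe(); z=np.load("w1.npz"); p,d=z["p"],z["d"]; P=wpoints(d,s)
hsv=cv2.cvtColor(p,cv2.COLOR_RGB2HSV); H,S,V=[hsv[...,i].astype(int) for i in range(3)]
U,Vv=np.meshgrid(np.arange(640),np.arange(480))
yaw=np.radians(99.2);u=np.array([np.cos(yaw),np.sin(yaw)]);v=np.array([-u[1],u[0]]);O=np.array([537,98.])
def rep(k,m):
    q=P[m&(d>0)]; c=np.c_[(q[:,:2]-O)@u,(q[:,:2]-O)@v,q[:,2]]
    print(k,len(q),"x",np.percentile(c[:,0],[2,50,98]).round(1),"y",np.percentile(c[:,1],[2,50,98]).round(1),"z",np.percentile(c[:,2],[2,50,98]).round(1)); return c
w=(U>195)&(U<292)&(Vv>190)&(Vv<228)
y=w&(H>18)&(H<35)&(S>130); c=rep("yel",y)
rep("yeltop",y&(P[...,2]>61)); f=c[(c[:,2]<58)&(c[:,2]>30)]; print("face",np.median(f,0), np.polyfit(f[:,1],f[:,0],1))
b=(U>330)&(U<400)&(Vv<310)&(H>105)&(H<128)&(S>150); c=rep("blue",b)
print("blue plane",np.linalg.lstsq(np.c_[c[:,:2],np.ones(len(c))],c[:,2],rcond=None)[0])
sh=(U>308)&(U<328)&(Vv<275)&(Vv>20)&(abs(P[...,2]-51)<4); c=rep("shaft",sh); print("y vs x",np.polyfit(c[:,0],c[:,1],1))
rep("post",(U>300)&(U<332)&(Vv>275)&(Vv<316)&(P[...,2]>50))
a=2*np.arctan2(s["orientation"][2],s["orientation"][1]); print("tool yaw",np.degrees(a),"tcp chute",(s["tool_pos"][:2]-O)@u,(s["tool_pos"][:2]-O)@v)
E
```

```text
yel 1975 x [-191.8 -186.8 -186.1] y [-24.3  -1.7  23.7] z [14.6 59.2 67.8]
yeltop 942 x [-192.  -188.6 -186.2] y [-23.4  -0.7  23.8] z [61.4 66.5 68. ]
face [-186.58573473   -2.17725848   44.64045379] [ 1.62136472e-02 -1.86674267e+02]
blue 15892 x [-240.1 -147.   -63.8] y [-86.3 -70.6 -55.9] z [46.6 60.4 73.9]
blue plane [ 4.61506444e-04 -8.83407801e-01 -1.97870039e+00]
shaft 3206 x [-226.3 -147.8  -75. ] y [-48.3 -44.6 -41. ] z [50.7 53.2 54.8]
y vs x [ 2.70150580e-03 -4.42467457e+01]
post 764 x [-256.4 -247.3 -231.4] y [-54.4 -45.9 -38.6] z [50.8 54.9 59. ]
tool yaw 99.25882869743272 tcp chute -214.555726914246 -44.89560267557099
```

Emit:
carry_out([
  {"x": 0, "y": 0, "z": 20, "yaw": 0},
  {"x": 0, "y": 0, "z": 40, "yaw": 0},
  {"x": 0, "y": 0, "z": 50, "yaw": 0},
  {"x": 0, "y": 0, "z": 60, "yaw": 0},
  {"x": 0, "y": 0, "z": 70, "yaw": 0},
  {"x": 0, "y": 0, "z": 75, "yaw": 0},
  {"x": 0, "y": 0, "z": 80, "yaw": 0},
  {"x": 0, "y": 0, "z": 85, "yaw": 0},
  {"x": 0, "y": 0, "z": 87, "yaw": 0},
  {"x": 0, "y": 0, "z": 87, "yaw": 0},
])

```text
clock: 3.07
tool_pos: [615.7, -106.8, 44.2]
orientation: [0.0, 0.648, 0.762, 0.0]
contact_force: [-0.6, -1.4, 1.8]
grip_width: 59.7
finger_force: 0.7
```

Emit:
carry_out([
  {"x": 0, "y": 0, "z": 2, "yaw": 0},
  {"x": 0, "y": 0, "z": 4, "yaw": 0},
  {"x": 0, "y": 0, "z": 6, "yaw": 0},
  {"x": 0, "y": 0, "z": 6, "yaw": 0},
])

```text
clock: 3.4
tool_pos: [615.5, -106.8, 37.9]
orientation: [-0.0, 0.648, 0.762, -0.0]
contact_force: [-1.3, -1.3, 1.7]
grip_width: 59.8
finger_force: 1.0
```

```bash
python3 - <<'E'
from h import *
s=manip.observe(); print({k:np.round(s[k],3) for k in("clock","tool_pos","grip_width","contact_force")})
p,d=vision.capture("wrist"); cv2.imwrite("pics/w2.png",p[:,:,::-1])
P=wpoints(d,s); hsv=cv2.cvtColor(p,cv2.COLOR_RGB2HSV); H,S,V=[hsv[...,i].astype(int) for i in range(3)]
U,Vv=np.meshgrid(np.arange(640),np.arange(480))
yaw=np.radians(99.2);u=np.array([np.cos(yaw),np.sin(yaw)]);v=np.array([-u[1],u[0]]);O=np.array([537,98.])
def ch(m): q=P[m&(d>0)]; return np.c_[(q[:,:2]-O)@u,(q[:,:2]-O)@v,q[:,2]]
c=ch((U>320)&(U<450)&(Vv<300)&(H>105)&(H<128)&(S>150)); c=c[(c[:,0]>-240)&(c[:,0]<-50)&(c[:,1]<-45)&(c[:,1]>-95)]
k=np.linalg.lstsq(np.c_[c[:,:2],np.ones(len(c))],c[:,2],rcond=None)[0]; print(len(c),k,"gate~",.75+np.arctan(k[1]))
c=ch((H>18)&(H<35)&(S>130)&(U<330)&(U>100)); print("yel x",np.percentile(c[:,0],[2,50,98]))
E
```

```text
{'clock': np.float64(3.4), 'tool_pos': array([ 615.478, -106.786,   37.914]), 'grip_width': np.float64(59.778), 'contact_force': array([-1.345, -1.323,  1.691])}
29220 [-1.49255481e-04 -1.32863961e-01  3.16459273e+01] gate~ 0.6179096699873867
yel x [-190.6396706  -185.74892351 -103.78786254]
```

View pics/w2.png

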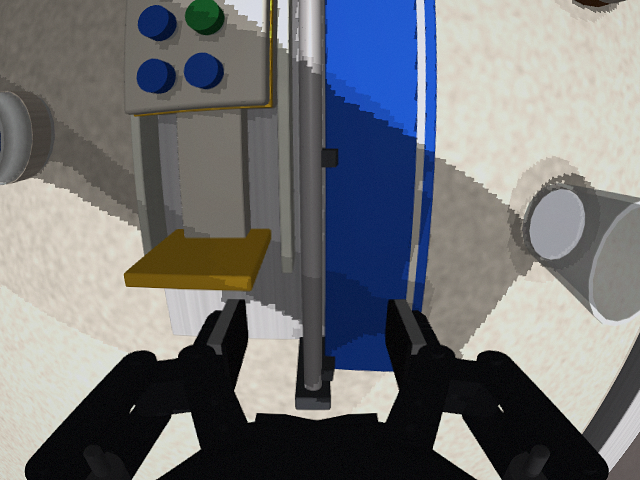

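The treadle is partly down (gate about 0.62), with the right tip on it and the left tip behind the plate. Next I press about 10 mm lower.

Emit:
carry_out([
  {"x": 0, "y": 0, "z": 3, "yaw": 0},
  {"x": 0, "y": 0, "z": 6, "yaw": 0},
  {"x": 0, "y": 0, "z": 9, "yaw": 0},
  {"x": 0, "y": 0, "z": 10, "yaw": 0},
  {"x": 0, "y": 0, "z": 10, "yaw": 0},
  {"x": 0, "y": 0, "z": 10, "yaw": 0},
  {"x": 0, "y": 0, "z": 10, "yaw": 0},
  {"x": 0, "y": 0, "z": 10, "yaw": 0},
])

```text
clock: 4.12
tool_pos: [615.8, -106.7, 28.5]
orientation: [0.0, 0.648, 0.762, 0.0]
contact_force: [-1.7, -0.2, 3.9]
grip_width: 59.9
finger_force: 1.7
```

```bash
cat > chk.py <<'E'
from h import *
s=manip.observe(); print({k:np.round(s[k],3) for k in("clock","tool_pos","grip_width","contact_force","finger_force")})
p,d=vision.capture("wrist"); cv2.imwrite("pics/w_%d.png"%(s["clock"]*100),p[:,:,::-1])
P=wpoints(d,s); hsv=cv2.cvtColor(p,cv2.COLOR_RGB2HSV); H,S,V=[hsv[...,i].astype(int) for i in range(3)]
U,Vv=np.meshgrid(np.arange(640),np.arange(480))
yaw=np.radians(99.2);u=np.array([np.cos(yaw),np.sin(yaw)]);v=np.array([-u[1],u[0]]);O=np.array([537,98.])
def ch(m): q=P[m&(d>0)]; return np.c_[(q[:,:2]-O)@u,(q[:,:2]-O)@v,q[:,2]]
c=ch((U>310)&(U<450)&(Vv<300)&(H>105)&(H<128)&(S>150)); c=c[(c[:,0]>-240)&(c[:,0]<-50)&(c[:,1]<-45)&(c[:,1]>-95)&(c[:,2]<75)]
k=np.linalg.lstsq(np.c_[c[:,:2],np.ones(len(c))],c[:,2],rcond=None)[0]; print(len(c),"gate~",.75+np.arctan(k[1]))
c=ch((H>18)&(H<35)&(S>130)&(U<330)&(U>100)); c=c[(c[:,2]>58)&(c[:,2]<72)]; print("plate top x,y",np.percentile(c[:,0],[3,50,97]),np.percentile(c[:,1],[3,97]))
print("tcp chute",(s["tool_pos"][:2]-O)@u,(s["tool_pos"][:2]-O)@v)
E
python3 chk.py
```

```text
{'clock': np.float64(4.117), 'tool_pos': array([ 615.76 , -106.667,   28.473]), 'grip_width': np.float64(59.946), 'contact_force': array([-1.677, -0.204,  3.922]), 'finger_force': np.float64(1.666)}
27595 gate~ 0.889286341671244
plate top x,y [-190.83131872 -186.87161092 -185.20541779] [-21.98928897  24.76254637]
tcp chute -214.6261561179266 -45.02438331224196
```

Emit:
carry_out([
  {"x": 4, "y": 0, "z": 0, "yaw": 0},
  {"x": 8, "y": 0, "z": 0, "yaw": 0},
  {"x": 12, "y": 0, "z": 0, "yaw": 0},
  {"x": 16, "y": 0, "z": 0, "yaw": 0},
  {"x": 21, "y": 0, "z": 0, "yaw": 0},
  {"x": 26, "y": 0, "z": 0, "yaw": 0},
  {"x": 31, "y": 0, "z": 0, "yaw": 0},
  {"x": 36, "y": 0, "z": 0, "yaw": 0},
  {"x": 40, "y": 0, "z": 0, "yaw": 0},
  {"x": 40, "y": 0, "z": 0, "yaw": 0},
])

```text
clock: 5.0
tool_pos: [609.1, -66.1, 28.3]
orientation: [-0.0, 0.647, 0.762, 0.0]
contact_force: [0.6, -0.2, 2.5]
grip_width: 60.0
finger_force: 1.3
```

```bash
python3 chk.py
```

```text
{'clock': np.float64(5.0), 'tool_pos': array([609.088, -66.132,  28.347]), 'grip_width': np.float64(59.958), 'contact_force': array([ 0.578, -0.181,  2.471]), 'finger_force': np.float64(1.287)}
26383 gate~ 0.887959182732518
plate top x,y [-162.02807886 -157.7515475  -156.22009213] [-21.68568624  25.01499716]
tcp chute -173.54665065517437 -44.91933186722781
```

Emit:
carry_out([
  {"x": 5, "y": 0, "z": 0, "yaw": 0},
  {"x": 10, "y": 0, "z": 0, "yaw": 0},
  {"x": 15, "y": 0, "z": 0, "yaw": 0},
  {"x": 20, "y": 0, "z": 0, "yaw": 0},
  {"x": 25, "y": 0, "z": 0, "yaw": 0},
  {"x": 30, "y": 0, "z": 0, "yaw": 0},
  {"x": 35, "y": 0, "z": 0, "yaw": 0},
  {"x": 40, "y": 0, "z": 0, "yaw": 0},
  {"x": 45, "y": 0, "z": 0, "yaw": 0},
  {"x": 50, "y": 0, "z": 0, "yaw": 0},
])

```text
clock: 5.88
tool_pos: [601.1, -17.4, 28.3]
orientation: [-0.0, 0.648, 0.762, 0.0]
contact_force: [1.7, -2.6, 2.6]
grip_width: 59.7
finger_force: 1.9
```

Emit:
carry_out([
  {"x": 5, "y": 0, "z": 0, "yaw": 0},
  {"x": 10, "y": 0, "z": 0, "yaw": 0},
  {"x": 15, "y": 0, "z": 0, "yaw": 0},
  {"x": 20, "y": 0, "z": 0, "yaw": 0},
  {"x": 25, "y": 0, "z": 0, "yaw": 0},
  {"x": 30, "y": 0, "z": 0, "yaw": 0},
  {"x": 35, "y": 0, "z": 0, "yaw": 0},
  {"x": 40, "y": 0, "z": 0, "yaw": 0},
  {"x": 45, "y": 0, "z": 0, "yaw": 0},
  {"x": 45, "y": 0, "z": 0, "yaw": 0},
])

```text
clock: 6.72
tool_pos: [593.7, 27.7, 28.3]
orientation: [-0.0, 0.647, 0.762, 0.0]
contact_force: [1.0, 1.9, 2.3]
grip_width: 60.1
finger_force: 1.3
```

```bash
python3 chk.py
```

```text
{'clock': np.float64(6.717), 'tool_pos': array([593.709,  27.698,  28.298]), 'grip_width': np.float64(60.1), 'contact_force': array([1.031, 1.914, 2.317]), 'finger_force': np.float64(1.284)}
3525 gate~ 0.888622110749048
plate top x,y [-66.94030404 -62.61020387 -61.0129785 ] [-21.59360605  25.09563767]
tcp chute -78.46409836487962 -44.73999478050289
```

Emit:
carry_out([
  {"x": 3, "y": 0, "z": 0, "yaw": 0},
  {"x": 6, "y": 0, "z": 0, "yaw": 0},
  {"x": 9, "y": 0, "z": 0, "yaw": 0},
  {"x": 11, "y": 0, "z": 0, "yaw": 0},
  {"x": 12, "y": 0, "z": 0, "yaw": 0},
  {"x": 13, "y": 0, "z": 0, "yaw": 0},
  {"x": 13.5, "y": 0, "z": 0, "yaw": 0},
  {"x": 14, "y": 0, "z": 0, "yaw": 0},
  {"x": 14, "y": 0, "z": 0, "yaw": 0},
])

```text
clock: 7.52
tool_pos: [591.7, 40.4, 28.3]
orientation: [-0.0, 0.648, 0.762, 0.0]
contact_force: [0.8, -1.9, 2.3]
grip_width: 59.7
finger_force: 1.8
```

Emit:
carry_out([
  {"x": 0.5, "y": 0, "z": 0, "yaw": 0},
  {"x": 1, "y": 0, "z": 0, "yaw": 0},
  {"x": 1, "y": 0, "z": 0, "yaw": 0},
])

```text
clock: 7.77
tool_pos: [591.5, 41.4, 28.3]
orientation: [-0.0, 0.648, 0.762, 0.0]
contact_force: [1.3, -3.3, 2.4]
grip_width: 59.9
finger_force: 1.8
```

```bash
python3 chk.py
```

```text
{'clock': np.float64(7.767), 'tool_pos': array([591.529,  41.379,  28.3  ]), 'grip_width': np.float64(59.868), 'contact_force': array([ 1.309, -3.296,  2.416]), 'finger_force': np.float64(1.78)}
1064 gate~ 0.8869073501165576
plate top x,y [-53.23444092 -48.96027831 -47.33888255] [-21.65332332  24.8965357 ]
tcp chute -64.61084054693376 -44.77492041829429
```

Emit:
carry_out([
  {"x": 0.5, "y": 0, "z": 0, "yaw": 0},
  {"x": 1, "y": 0, "z": 0, "yaw": 0},
  {"x": 1, "y": 0, "z": 0, "yaw": 0},
])

```text
clock: 8.07
tool_pos: [591.4, 42.4, 28.3]
orientation: [-0.0, 0.648, 0.762, 0.0]
contact_force: [1.2, -2.9, 2.6]
grip_width: 59.7
finger_force: 1.8
```

Emit:
carry_out([
  {"x": 0.5, "y": 0, "z": 0, "yaw": 0},
  {"x": 1, "y": 0, "z": 0, "yaw": 0},
  {"x": 1, "y": 0, "z": 0, "yaw": 0},
])

```text
clock: 8.32
tool_pos: [591.3, 42.7, 28.4]
orientation: [0.0, 0.648, 0.762, -0.0]
contact_force: [1.2, -6.4, 2.9]
grip_width: 59.5
finger_force: 3.8
```

Emit:
carry_out([
  {"x": 0.5, "y": 0, "z": 0, "yaw": 0},
  {"x": 1, "y": 0, "z": 0, "yaw": 0},
  {"x": 1, "y": 0, "z": 0, "yaw": 0},
  {"x": 1, "y": 0, "z": 0, "yaw": 0},
])

```text
clock: 8.65
tool_pos: [591.5, 42.8, 28.7]
orientation: [0.001, 0.648, 0.762, -0.001]
contact_force: [1.4, -11.2, 3.2]
grip_width: 59.9
finger_force: 6.0
```

```bash
python3 chk.py; ls pics
```

```text
{'clock': np.float64(8.65), 'tool_pos': array([591.5  ,  42.775,  28.68 ]), 'grip_width': np.float64(59.919), 'contact_force': array([  1.432, -11.218,   3.161]), 'finger_force': np.float64(5.958)}
837 gate~ 0.8748786030120416
plate top x,y [-51.89944464 -47.50449668 -45.9332229 ] [-21.86309339  24.84868983]
tcp chute -63.2277507188871 -44.96964510921259
scene0.png
top0.png
w1.png
w2.png
w_411.png
w_500.png
w_671.png
w_776.png
w_865.png
```

The tool stalled at 11 N and the plate's rear face is at about -52 mm, so the rack is home. I back off a little, then raise slowly so the gate closes gently.

Emit:
carry_out([
  {"x": -2, "y": 0, "z": 0, "yaw": 0},
  {"x": -4, "y": 0, "z": 0, "yaw": 0},
  {"x": -7, "y": 0, "z": 0, "yaw": 0},
  {"x": -10, "y": 0, "z": 0, "yaw": 0},
  {"x": -10, "y": 0, "z": 0, "yaw": 0},
])

```text
clock: 9.12
tool_pos: [592.6, 34.3, 28.2]
orientation: [-0.0, 0.648, 0.762, 0.0]
contact_force: [-0.1, 1.7, 1.9]
grip_width: 59.4
finger_force: 1.3
```

Emit:
carry_out([
  {"x": -10, "y": 0, "z": -4, "yaw": 0},
  {"x": -10, "y": 0, "z": -9, "yaw": 0},
  {"x": -10, "y": 0, "z": -14, "yaw": 0},
  {"x": -10, "y": 0, "z": -19, "yaw": 0},
  {"x": -10, "y": 0, "z": -24, "yaw": 0},
  {"x": -10, "y": 0, "z": -29, "yaw": 0},
  {"x": -10, "y": 0, "z": -34, "yaw": 0},
  {"x": -10, "y": 0, "z": -39, "yaw": 0},
  {"x": -10, "y": 0, "z": -44, "yaw": 0},
  {"x": -10, "y": 0, "z": -49, "yaw": 0},
])

```text
clock: 9.95
tool_pos: [594.4, 24.6, 77.8]
orientation: [0.0, 0.648, 0.762, 0.0]
contact_force: [0.1, 0.4, 0.3]
grip_width: 59.8
finger_force: 0.0
```

Emit:
carry_out([
  {"x": 0, "y": 0, "z": -10, "yaw": 0},
  {"x": 0, "y": 0, "z": -30, "yaw": 0},
  {"x": 0, "y": 0, "z": -60, "yaw": 0},
  {"x": 0, "y": 0, "z": -90, "yaw": 0},
  {"x": 0, "y": 0, "z": -110, "yaw": 0},
  {"x": 0, "y": 0, "z": -110, "yaw": 0},
  {"x": 0, "y": 0, "z": -110, "yaw": 0},
])

```text
clock: 10.53
tool_pos: [595.2, 24.4, 189.3]
orientation: [0.001, 0.648, 0.762, 0.001]
contact_force: [0.5, 0.4, -0.5]
grip_width: 59.7
finger_force: 0.0
```

```bash
python3 chk.py; mv pics/w_[0-9]*.png . ; cp $(ls -v w_*.png | tail -1) pics/end.png
```

```text
{'clock': np.float64(10.533), 'tool_pos': array([595.237,  24.406, 189.348]), 'grip_width': np.float64(59.735), 'contact_force': array([ 0.52 ,  0.44 , -0.488]), 'finger_force': np.float64(0.0)}
4302 gate~ 0.0053844561024134485
plate top x,y [-52.37029669 -49.14351456 -46.699515  ] [-21.54515331  25.20558165]
tcp chute -81.95863019666604 -45.72178311578476
```

View pics/end.png

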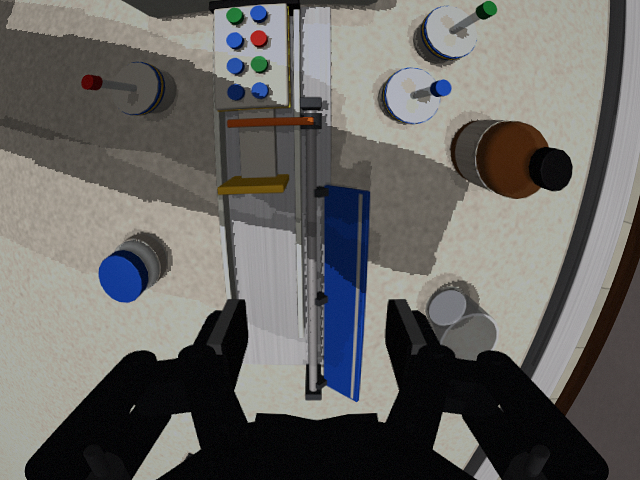

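The gate (228-315, 122) is closed over the tail behind the main body. The rack's front is against the black stop at the top (about v=5), and the bystanders stand upright.

```bash
python3 -c "
from bench import manip; print(manip.hand_in())"
```

```text
the job is handed in; nothing more can be done
None
```

The rack is home against the end stop, the gate is closed behind the tubes over its tail, and the job is handed in; the hand-in returned no verdict.

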